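Stand the last battery pack in the tray, the same way round as the others

ROBOT

A 6-joint arm with a two-finger parallel gripper is mounted at the origin on the work surface. World frame = base frame: x ahead of the robot, y to its left, z up, the work surface at z = 0. Lengths are in mm, angles in rad, forces in N, time in s.
With the tool pointing down it reaches from about 350 to 875 mm from the base axis. Payload 4.2 kg.
Tool frame: the origin (TCP) lies on the mounting face of the last link; the fingertips stand 173 mm ahead of it and the grasp point (between the pads) lies grip_point_offset ahead of it (grip_point_offset is the distance from the TCP to the grasp point, in mm); z points along the fingers, y is the line along which they close (so a half turn about z gives the same grasp; the last joint's range is limited). The gripper opens to 85 mm and grips with 20 to 120 N. Pads are 22 mm wide; open, the fingers measure 114 mm over their backs; the gripper's body (76 mm by 85 mm) begins 54 mm behind the grasp point. The pads swing forward as they close: fully open they stand 13 mm farther back than shut.
Start: joints at [1.402, 0.385, 0.008, 0, -1.194, -0.259], TCP at [259.26, 568.669, 404.712] pointing down, gripper open.
Joint ranges: [-3.14, 3.14], [-1.21, 2.06], [-1.07, 1.41], [-3.16, 2.05], [-2.99, -0.16], [-3.1, 3.1]. Speed limits (rad/s): [2.79, 2.79, 3.14, 3.14, 3.14, 3.14].

INTERFACE

Orientations are given as a unit quaternion [x, y, z, w].
In Python, from bench import read_state, get_image, job_done, recognise, place_of, grip_point_offset gives the robot as it stands. The module is installed in compiled form; this text tells all that it offers.
- The arm moves only by the tool carry_out, never from a script. Its arguments are lists of equal length, an entry for each row: "slide": the shift along the tool's x, y, z in m, a list of three; "roll": the turn about the tool's z in degrees; "claw": the finger opening in m, from 0 to 0.0854. A call has 1 to 8 rows; each row is the pose to reach, as a shift and turn from the pose commanded when the call began, along the tool's axes at that moment; what a row does not reach only later rows make up. A row lasts 1/8 s, in which the tool goes at most 62.5 mm and 10.7 degrees, less where a joint would pass 70% of its speed; a pose out of reach is approached as far as the arm can. A call with a gripper value outside its range is refused whole. The fingers move at their own pace and stop on an object; the grip force is fixed at half the most. Time passes only in rows, so rows that repeat a pose let the fingers close. It gives the time, the measured TCP pose, the force, the opening and the grip force at its end, in the units of the state.
- read_state(): the state, without advancing time (a new reading comes with each control period).
- get_image(name): name is "scene" or "top" or "wrist"; returns a dict with "img" (480x640x3 uint8, red, green, blue), "z_map" (480x640 float32, mm along the optical axis (not along the pixel's ray), 0 where there is no reading), "mtx" (3x3 intrinsics, pixels), "world_from_camera" (4x4, takes a point from camera to world coordinates); the wrist camera has in their place "T_tool_cam" (4x4, takes a point from camera to tool coordinates, whose origin is the TCP and whose axes are the flange's). Camera axes: x right, y up, looking along -z (the intrinsics and any distortion apply to the point x, -y, -z); pixel columns grow to the right and rows downward; lengths in mm; the calibration is good to about 2 mm. The wrist camera is an equidistant fisheye: a pixel r from the principal point sees the ray r / f radians off the axis. A picture is of the moment at which its call begins: read the wrist's pose just before it.
- job_done(): hands the job in; it is judged then, once.
Trained networks look in a picture, given as the dict that the camera call returned (one of the last four; its "shot" number tells which), for a name from the list of things; names that differ only in an ending like _2 or _b are one class to them, and where a whole thing is asked for, a point or a joint stands for the part that bears it (a point fixed in the world has none). Each returns a list of dicts, best first, with "conf" (0 to 1); they miss things now and then, are a little off and sometimes report something else, mostly with a low value. They report only what shows in the picture. A call takes as long as a camera call. They do not tell look-alikes from the thing itself.
- recognise(picture, thing): "at" ([column, row] in pixels, amid what is visible of it).
- place_of(picture, thing): "at" ([column, row] in pixels: a listed point, or the origin of a listed thing).
The state is a dict: "clock": time; "joints": joint angles; "joint_vel": joint speeds; "joint_efforts": joint torques, N m; "position": TCP position; "ee_rot": TCP orientation; "contact_force": force on the tool from outside, world axes, zero at the start; "wrist_torque": the same for the moment, N m; "gripper_width": finger opening in mm; "grasp_force": force on a finger pad.
Only numpy, scipy, OpenCV 4.12 (cv2) and the standard library are available. Lean on these libraries where they do the work, as an engineer would, in place of code of your own. Each camera call takes 0.05 s, during which the arm holds its last target. There are 200 camera calls.

TASK

One battery pack is lying on its back on the bench. Stand it upright, terminal tower up, fully on the red-edged rubber mat and let go of it there; then take it afresh and set it down into the empty pocket of the blue tray, flat on the pocket floor, with its orange tab facing the same way as the tabs of the three packs already there. Do not drop it, and leave the other packs and the things on the bench where they are.

Things in the scene. Friction and masses are not known exactly. Their poses are not given: they have to be found in the camera images.
- pack: The loose battery pack, about 250 g: black block 44 (its x) x 40 (y) x 50 mm high (z), yellow band at the foot; on top a grey terminal tower 28 x 26 mm, 22 mm high (72 mm in all). Orange tab on the +x face, 4 mm proud, 20 mm wide, 31 to 45 mm above the base. Origin: centre of the base; z through the tower. Starts lying on its -x face, tab up, origin 22 mm above the bench.
- pack_tab (a point): Middle of the outer face of the loose pack's orange tab, at (26, 0, 38) mm in the pack's frame.
- mat: Black rubber mat with a red edge, 150 x 150 mm, 3 mm thick, fixed flat on the bench. Origin: centre of its underside; z up.
- tray: Blue fixed tray, 67 (its x) x 251 (y) x 20 mm high, four pockets in a row at y = -90, -30, 30, 90 mm. A pocket is 45 mm along x and 49 mm along y: a pack standing with its tab towards +y or -y has 2.5 mm play all round. Pocket floor 6 mm above the bench, walls 14 mm above that floor. Origin: centre of its underside; z up. All tabs in it face the tray's +y.
- pad: Thin green pad (41 x 45 x 1 mm, look only) that marks the floor of the one empty pocket. Origin: centre of the empty pocket's floor, 6 mm above the bench; axes parallel to the tray's.
- pack_a: Same battery pack as pack, already standing in a tray pocket, terminal tower up, orange tab towards the tray's +y end. Origin: centre of its base; z up, x towards its tab. Leave it where it is.
- pack_b: Same battery pack as pack, already standing in a tray pocket, terminal tower up, orange tab towards the tray's +y end. Origin: centre of its base; z up, x towards its tab. Leave it where it is.
- pack_c: Same battery pack as pack, already standing in a tray pocket, terminal tower up, orange tab towards the tray's +y end. Origin: centre of its base; z up, x towards its tab. Leave it where it is.
- screwdriver: Screwdriver lying loose on the bench, bystander.
- wrench: Wrench lying loose on the bench, bystander.
- jar: Glass jar with a steel lid, 60 mm across, 75 mm high, bystander. Origin: centre of its base.
- can: Yellow spray can, 65 mm across, 170 mm high, bystander. Origin: centre of its base.
Mind the look-alikes: they are no part of the job. Leave any turquoise look-alike of the pack alone.

How it is judged (in metres and radians):
On the way:
1. the pack stands upright, tower up, fully on the mat and released (angle between pack's own z axis and vertical below 0.1 rad and x of pack in the frame of mat between -0.055 and 0.055 m and y of pack in the frame of mat between -0.055 and 0.055 m and z of pack in the frame of mat below 0.007 m and contact force between the fingers and pack below 0.05 N and linear speed of pack below 0.03 m/s), for 0.3 s.
At the end, for the whole second after the job is handed in: Pack released and at rest in the empty pocket: base within 6 mm of its centre along each tray axis and 4 mm of its floor, upright within 0.06 rad, tab towards the tray's +y; other packs upright (0.06 rad), moved under 8 mm; screwdriver, wrench, jar, can moved under 30 mm (angle between each of pack, pack_a, pack_b, pack_c's own z axis and vertical below 0.06 rad and x of pack in the frame of pad between -0.006 and 0.006 m and y of pack in the frame of pad between -0.006 and 0.006 m and z of pack in the frame of pad between -0.004 and 0.004 m and y of pack_tab in the frame of pad above 0.015 m and contact force between the fingers and pack below 0.05 N and linear speed of pack below 0.02 m/s and distance of each of pack_a, pack_b, pack_c from where it was at the start of the episode below 0.008 m and distance of each of screwdriver, wrench, jar, can from where it was at the start of the episode below 0.03 m); the robot touches nothing.
It fails at once if the pack is dropped: it moves faster than 0.6 m/s (a fall of some 18 mm) with no finger touching it (contact force between the fingers and pack below 0.05 N and linear speed of pack above 0.6 m/s).
It fails at once if a pack in the tray is moved more than 20 mm (distance of any of pack_a, pack_b, pack_c from where it was at the start of the episode above 0.02 m).
It fails at once if the screwdriver, wrench, jar or can is moved more than 30 mm (distance of any of screwdriver, wrench, jar, can from where it was at the start of the episode above 0.03 m).
It also fails if it takes over 56 s, if anything falls off the work surface, if the arm or the gripper's body presses on something with over 40 N, if the wrist force passes 120 N, or if a joint passes its speed limit or range.

## Working session

There is one attempt and no reset: what is moved stays moved. The work goes in short steps, Python scripts to look and compute and a tool call to move; the robot and the scene stay as the last step left them, time stands still between calls to the robot, and variables do not carry over. Pictures are saved under pics/ and viewed, at most 10 in all, crops included, and the job is handed in when it is done.

Besides the shell and the picture viewer there is one more tool, called after "Emit:" by a JSON object that holds its "method" and its "body", one argument or row to a line. carry_out: Moves the arm, as the interface text tells. Its arguments: {"type":"object","properties":{"slide":{"type":"array"},"roll":{"type":"array"},"claw":{"type":"array"}},"required":["slide","roll","claw"]}

```bash
mkdir -p pics
cat > h.py <<'E'
import numpy as np, cv2
from bench import *
from scipy.spatial.transform import Rotation as R
def T_tool():
    s=read_state(); T=np.eye(4); T[:3,:3]=R.from_quat(s["ee_rot"]).as_matrix(); T[:3,3]=s["position"]; return T
def shot(n):
    T=T_tool() if n=="wrist" else None
    p=get_image(n); p["W"]=T@p["T_tool_cam"] if n=="wrist" else p["world_from_camera"]; p["n"]=n; return p
def save(p,f,crop=None,s=1):
    im=p["img"][:,:,::-1]
    if crop: a,b,c,d=crop; im=im[b:d,a:c]
    if s!=1: im=cv2.resize(im,None,fx=s,fy=s,interpolation=cv2.INTER_CUBIC)
    cv2.imwrite("pics/"+f,im)
def ray(p,uv):
    m=p["mtx"]; x=(uv[0]-m[0,2])/m[0,0]; y=(uv[1]-m[1,2])/m[1,1]
    if p["n"]=="wrist":
        r=np.hypot(x,y); k=np.tan(r)/r if r>1e-9 else 1; x*=k;y*=k
    return p["W"][:3,3], p["W"][:3,:3]@np.array([x,-y,-1.])   # depth along axis =1
def at_z(p,uv,z):
    o,d=ray(p,uv); return o+d*(z-o[2])/d[2]
def at_d(p,uv):
    c,r=int(round(uv[0])),int(round(uv[1])); w=p["z_map"][max(r-2,0):r+3,max(c-2,0):c+3]; w=w[w>0]
    if len(w)==0: return None
    o,d=ray(p,uv); return o+d*np.median(w)
def cloud(p,step=1):
    v,u=np.mgrid[0:480:step,0:640:step]; z=p["z_map"][::step,::step]; m=p["mtx"]
    x=(u-m[0,2])/m[0,0]; y=(v-m[1,2])/m[1,1]
    if p["n"]=="wrist":
        r=np.hypot(x,y)+1e-9; k=np.tan(np.minimum(r,1.5))/r; x=x*k;y=y*k
    P=np.stack([x*z,-y*z,-z],-1)@p["W"][:3,:3].T+p["W"][:3,3]; P[z<=0]=np.nan; return P
E
cat > a.py <<'E'
from h import *
np.set_printoptions(precision=1,suppress=True)
print(read_state(), grip_point_offset if not callable(grip_point_offset) else grip_point_offset())
for n in("scene","top","wrist"):
    p=shot(n); save(p,n+"0.png"); print(n,p["mtx"].ravel(),p["W"][:3,3], [k for k in p])
    for t in("pack","pack_tab","mat","tray","pad","jar","can","screwdriver","wrench"):
        for q in (recognise,place_of):
            for d in q(p,t)[:5]:
                a=at_d(p,d["at"]); print(t,q.__name__,np.round(d["at"]),round(d["conf"],2),a)
E
python3 a.py
```

```text
{'clock': 0.0, 'joints': array([ 1.4,  0.4,  0. , -0. , -1.2, -0.3]), 'joint_vel': array([ 0., -0., -0., -0.,  0.,  0.]), 'joint_efforts': array([  0. , -39.2,  18.8,   4.2,  -0. ,   0. ]), 'position': array([259.2, 568.5, 403.6]), 'ee_rot': array([ 1. , -0.2, -0. ,  0. ]), 'contact_force': array([ 0.2, -0.8, -0.5]), 'wrist_torque': array([0., 0., 0.]), 'grasp_force': 0.0, 'gripper_width': 85.66509668402855} 154.70000000000002
scene [458.8   0.  324.8   0.  458.8 236.5   0.    0.    1. ] [1153.5 -289.4  798.7] ['img', 'z_map', 'mtx', 'world_from_camera', 'shot', 'W', 'n']
pack call [221. 235.] 0.87 [ 487.5 -270.2   59.2]
pack call [302. 226.] 0.69 [ 525.  -102.8   59.1]
pack call [484. 166.] 0.69 [491.8 384.6  43.1]
pack call [248. 232.] 0.67 [ 499.2 -215.6   58.8]
pack call [446. 180.] 0.65 [497.7 272.5  41.5]
pack call [252. 243.] 0.98 [ 506.7 -211.9   30.8]
pack call [419. 163.] 0.96 [406.4 253.2  25.6]
pack call [487. 173.] 0.91 [497.5 395.8  22.8]
pack call [445. 170.] 0.84 [469.  287.9  42.1]
pack call [306. 237.] 0.83 [532.9 -98.2  28.8]
pack_tab call [415. 158.] 0.91 [400.5 2
[... 2617 characters left out ...]
-147.7    5.8]
jar call [190. 169.] 0.89 [695.4 227.   74.8]
jar call [191. 175.] 0.66 [683.1 225.6  73. ]
can call [544. 239.] 0.58 [ 548.8 -463.4  157. ]
can call [526. 245.] 0.67 [ 551.  -460.4   73.2]
screwdriver call [322. 183.] 0.7 [684.9 -45.3  24.9]
screwdriver call [302. 179.] 0.91 [699.9  -1.2   1.2]
wrench call [396. 193.] 0.69 [ 672.1 -208.1    6.6]
wrench call [400. 193.] 0.65 [ 670.4 -216.8    6.8]
wrench call [159. 271.] 0.37 [485.4 285.5  46.3]
wrist [371.6   0.  323.1   0.  371.6 238.8   0.    0.    1. ] [332.2 535.1 373.9] ['img', 'z_map', 'mtx', 'T_tool_cam', 'shot', 'W', 'n']
pack call [544.  14.] 0.83 [357.4 277.5  35.7]
pack_tab call [543.  14.] 0.94 [357.  278.8  35.7]
```

View pics/top0.png

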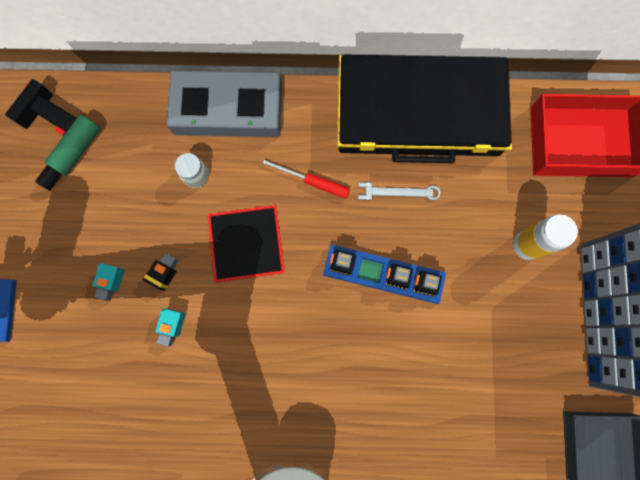

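Run:
```python
import cv2
im=cv2.imread("pics/scene0.png")[120:220,380:520]
cv2.imwrite("pics/crop0.png",cv2.resize(im,None,fx=5,fy=5,interpolation=cv2.INTER_CUBIC))
```

```text
(no output)
```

View pics/crop0.png

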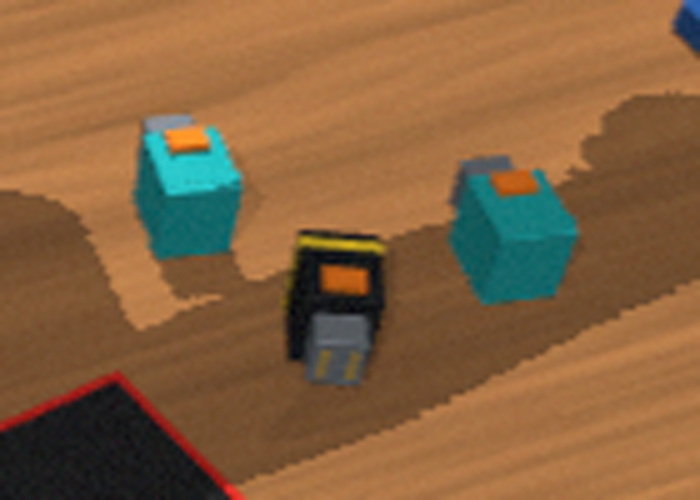

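The top view shows three lying candidates: the black one with a yellow foot at (160,272), and turquoise ones at (108,278) and (170,325). The black one matches the description, and the crop at (345,310) confirms it: tab up, tower pointing towards the mat. Next I'll measure the pack, mat and tray from the top depth map.

```bash
cat > b.py <<'E'
from h import *
np.set_printoptions(precision=2,suppress=True)
p=shot("top"); P=cloud(p); im=p["img"].astype(int); hsv=cv2.cvtColor(p["img"],cv2.COLOR_RGB2HSV)
def rect(m,name):
    Q=P[m]; Q=Q[~np.isnan(Q[:,0])]; r=cv2.minAreaRect(Q[:,:2].astype(np.float32)); print(name,len(Q),r,"z",np.percentile(Q[:,2],[5,50,95]))
v,u=np.mgrid[0:480,0:640]
def box(a,b,c,d): return (u>=a)&(u<c)&(v>=b)&(v<d)
b=box(135,245,185,300); Z=P[...,2]
rect(b&(Z>41)&(Z<52),"pack top"); rect(b&(Z>32)&(Z<40),"tower")
org=(hsv[...,0]<15)&(hsv[...,1]>200)&(hsv[...,2]>150)
yel=(hsv[...,0]>20)&(hsv[...,0]<32)&(hsv[...,1]>150)
for nm,m in(("tab",b&org),("yellow",b&yel)):
    print(nm,np.nanmedian(P[m],0),m.sum())
red=((hsv[...,0]<5)|(hsv[...,0]>174))&(hsv[...,1]>150)&box(200,200,290,286)
rect(red,"mat")
blue=(hsv[...,0]>100)&(hsv[...,0]<125)&(hsv[...,1]>120)&box(315,235,450,310)
rect(blue,"tray"); g=(hsv[...,0]>50)&(hsv[...,0]<85)&(hsv[...,1]>60)&box(350,250,390,290); rect(g,"pad")
tb=box(320,235,450,310); rect(tb&(Z>70)&box(320,235,358,310),"tA");rect(tb&(Z>70)&box(388,235,414,310),"tB");rect(tb&(Z>70)&box(415,235,450,310),"tC")
for bx in((320,235,358,310),(385,235,414,310),(415,235,450,310)):
    m=org&box(*bx); print("tabs",m.sum(),np.nanmedian(P[m],0))
    m=box(*bx)&(Z>68); print("tower",np.nanmean(P[m],0))
print(p["W"]); s=read_state(); print(R.from_quat(s["ee_rot"]).as_matrix(), get_image("wrist")["T_tool_cam"])
im2=cv2.resize(p["img"][235:310,315:450,::-1],None,fx=5,fy=5,interpolation=cv2.INTER_CUBIC); cv2.imwrite("pics/tray.png",im2)
E
python3 b.py
```

```text
pack top 457 ((479.3154296875, 289.3839416503906), (41.65153884887695, 49.865478515625), 61.10885238647461) z [41.6  44.77 48.63]
tower 156 ((489.737548828125, 283.29931640625), (38.575439453125, 70.25320434570312), 63.021480560302734) z [32.44 35.73 39.17]
tab [490.73 284.84  48.16] 58
yellow [462.37 292.25  43.69] 126
mat 807 ((554.6736450195312, 117.90226745605469), (150.3074188232422, 150.9839324951172), 9.009610176086426) z [-0.97  3.15  6.89]
tray 1800 ((493.93109130859375, -180.5111541748047), (248.9326171875, 67.20926666259766), 77.30215454101562) z [ 7.95 19.86 53.96]
pad 357 ((500.5086975097656, -151.22694396972656), (42.287113189697266, 38.34002685546875), 77.93087005615234) z [ 3.54  6.71 10.58]
tA 181 ((514.0563354492188, -93.24961853027344), (27.24192237854004, 25.830427169799805), 76.88752746582031) z [74.07 77.98 81.6 ]
tB 191 ((487.7615966796875, -209.9930419921875), (27.96710777282715, 26.46976089477539), 76.90676879882812) z [73.31 77.5  81.07]
tC 192 ((474.0978088378906, -268.18438720703125), (27.846446990966797, 25.8677978515625), 75.41228485107422) z [73.15 77.86 80.95]
tabs 7 [518.96 -70.    50.82]
tower [513.62 -93.21  77.95]
tabs 18 [ 492.47 -186.89   51.29]
tower [ 487.08 -209.53   77.31]
tabs 23 [ 478.14 -244.59   49.84]
tower [ 473.88 -267.53   77.45]
[[   0.02    0.99   -0.16  369.97]
 [  -1.      0.02   -0.01  -60.79]
 [  -0.      0.16    0.99 1144.27]
 [   0.      0.      0.      1.  ]]
[[ 0.91 -0.41  0.  ]
 [-0.41 -0.91 -0.  ]
 [ 0.    0.   -1.  ]] [[ 0.    0.95  0.31 80.32]
 [ 1.   -0.   -0.    0.31]
 [-0.    0.31 -0.95 30.84]
 [ 0.    0.    0.    1.  ]]
```

View pics/tray.png

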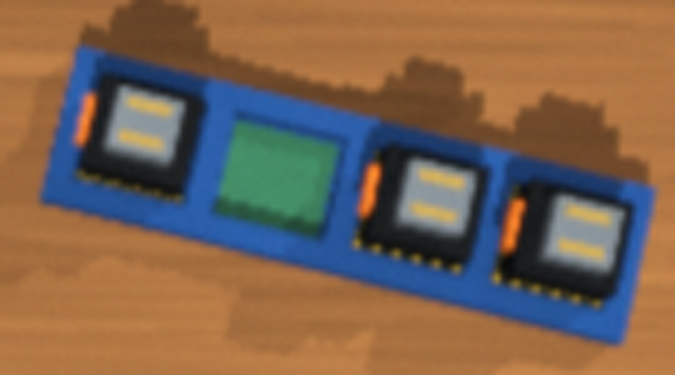

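Tabs face world +Y, the left side of the picture, with tray +y at about 77°. The empty pocket is the second from the left, around (501,-151.5). Next I'll write a move helper and hover above the black pack.

```bash
cat >> h.py <<'E'
def need(x,y,z,yaw):
    """slide (m, tool axes) and roll (deg) from measured pose to TCP x,y,z with tool-x world yaw (deg)"""
    T=T_tool(); d=T[:3,:3].T@(np.array([x,y,z])-T[:3,3]); y0=np.degrees(np.arctan2(T[1,0],T[0,0]))
    r=-((yaw-y0+180)%360-180); print("slide",np.round(d/1000,4),"roll",round(r,1),"yaw now",round(y0,1),"pos",np.round(T[:3,3],1),"j6",round(read_state()["joints"][5],2),"F",np.round(read_state()["contact_force"],1))
E
python3 -c "
from h import *
need(462.7,298.6,330,-28.5)"
```

```text
slide [0.2972 0.1613 0.0747] roll 4.0 yaw now -24.5 pos [259.3 568.7 404.7] j6 -0.26 F [0.3 0.8 0.3]
```

Emit:
{"method": "carry_out", "body": {
  "slide": [
    [0.05,0.027,0.012],
    [0.1,0.054,0.024],
    [0.15,0.081,0.036],
    [0.2,0.108,0.05],
    [0.25,0.135,0.063],
    [0.297,0.161,0.075],
    [0.297,0.161,0.075],
    [0.297,0.161,0.075]
  ],
  "roll": [1,2,3,4,4,4,4,4],
  "claw": [0.085,0.085,0.085,0.085,0.085,0.085,0.085,0.085]
}}

```text
clock: 3.95
position: [462.9, 299.0, 329.9]
ee_rot: [0.969, -0.247, 0.0, -0.0]
contact_force: [-0.0, 0.3, -0.3]
gripper_width: 84.8
grasp_force: 0.0
```

```bash
cat > c.py <<'E'
from h import *
np.set_printoptions(precision=1,suppress=True)
p=shot("wrist"); save(p,"w1.png")
P=cloud(p); hsv=cv2.cvtColor(p["img"],cv2.COLOR_RGB2HSV)
org=(hsv[...,0]<15)&(hsv[...,1]>200)&(hsv[...,2]>120)
n,l,st,c=cv2.connectedComponentsWithStats(org.astype(np.uint8))
for i in range(1,n):
    if st[i,4]>40: print("orange",c[i],st[i,4],np.nanmedian(P[l==i],0),at_z(p,c[i],48))
Q=P.reshape(-1,3); k=(abs(Q[:,0]-480)<50)&(abs(Q[:,1]-288)<50)&(Q[:,2]>41)&(Q[:,2]<54); print(k.sum(),cv2.minAreaRect(Q[k,:2].astype(np.float32)),np.nanpercentile(Q[k,2],[5,50,95]))
for f in (recognise,place_of):
  for t in("pack","pack_tab"):
    for d in f(p,t)[:3]: print(t,np.round(d["at"]),round(d["conf"],2),at_d(p,d["at"]))
need(462.7,298.6,200,-28.5)
E
python3 c.py
```

```text
orange [458.2  75.5] 2191 [504.3 172.8   3.3] [521.  161.1  48. ]
3794 ((480.04705810546875, 289.081787109375), (39.883792877197266, 49.73551940917969), 61.80971145629883) [42.8 44.1 48.3]
pack [409. 289.] 0.88 [392.7 260.8  44. ]
pack [219. 275.] 0.71 [472.9 384.6  43.9]
pack [321. 194.] 0.67 [490.8 285.   47.8]
pack_tab [218. 274.] 0.88 [473.5 384.4  43.9]
pack_tab [322. 194.] 0.77 [490.4 284.8  48. ]
pack_tab [408. 289.] 0.72 [392.7 261.4  44.1]
pack [323. 230.] 0.68 [466.  296.7  44.4]
pack [403. 259.] 0.68 [407.4 254.8  21.2]
pack [202. 244.] 0.68 [497.1 391.6  24. ]
pack_tab [213. 299.] 0.79 [458.6 398.3  48.2]
pack_tab [323. 192.] 0.69 [491.2 283.4  47.7]
pack_tab [418. 316.] 0.6 [368.9 264.1  48.1]
slide [0.  0.  0.1] roll 0.1 yaw now -28.4 pos [462.2 299.9 330.1] j6 0.21 F [-0.9  0.6  0.8]
```

View pics/w1.png

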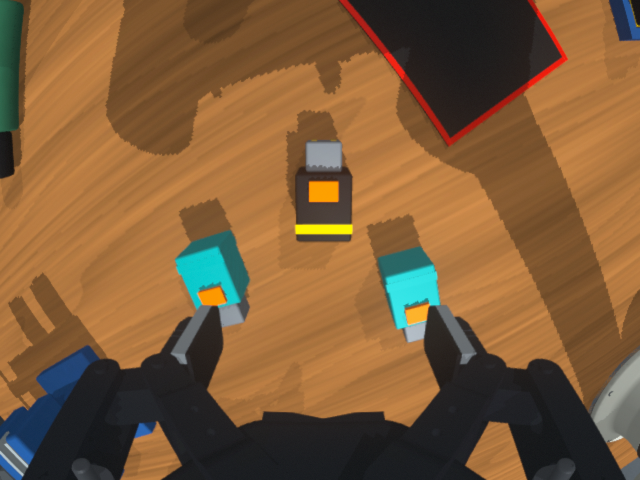

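The wrist view shows the black pack at (323,205), aligned with the tool, with turquoise packs to its left and right at (210,270) and (410,285). Moves can't tilt the tool. So I'll grip shallowly near the base end, carry the pack to the mat, and tip it up about its base edge by pressing and dragging on the rubber.

Emit:
{"method": "carry_out", "body": {
  "slide": [
    [0.001,0.001,0.03],
    [0.001,0.001,0.06],
    [0.001,0.001,0.09],
    [0.001,0.001,0.115],
    [0.001,0.001,0.129],
    [0.001,0.001,0.129],
    [0.001,0.001,0.129],
    [0.001,0.001,0.129]
  ],
  "roll": [0,0,0,0,0,0,0,0],
  "claw": [0.054,0.054,0.054,0.054,0.054,0.054,0.02,0.02]
}}

```text
clock: 5.2
position: [463.3, 298.1, 202.0]
ee_rot: [0.969, -0.246, 0.001, -0.001]
contact_force: [-0.5, 0.7, 2.1]
gripper_width: 38.7
grasp_force: 61.5
```

```bash
python3 -c "
from h import *
s=read_state();print(s['gripper_width'],s['grasp_force'],s['contact_force'])
p=shot('wrist'); save(p,'w2.png')
need(552,118,240,-28.2)"
```

```text
38.74813844987553 61.52422070503235 [-0.50415863  0.72259187  2.08478008]
slide [ 0.1638  0.1159 -0.0383] roll -0.3 yaw now -28.5 pos [463.4 298.1 202. ] j6 0.21 F [-1.6  0.5  2.6]
```

View pics/w2.png

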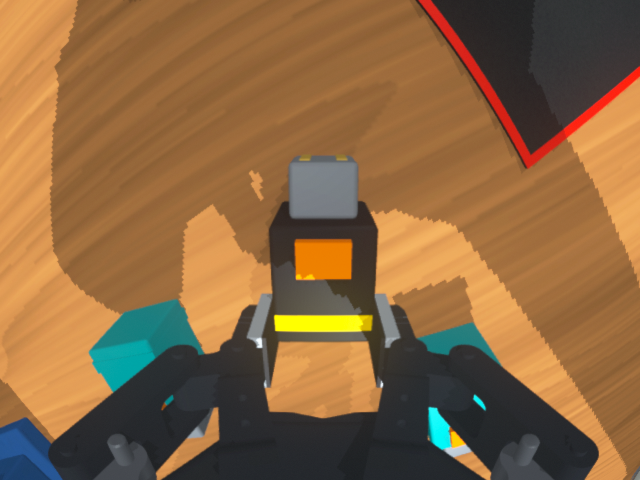

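The fingers hold the pack at its base end, with pads at (265,330) and (385,330) beside the yellow band. Grip force is 61 N. Now I'll lift and carry it over the mat.

Emit:
{"method": "carry_out", "body": {
  "slide": [
    [0,0,-0.012],
    [0.01,0.005,-0.025],
    [0.05,0.027,-0.03],
    [0.09,0.05,-0.03],
    [0.135,0.074,-0.03],
    [0.18,0.098,-0.03],
    [0.209,0.115,-0.025],
    [0.209,0.115,-0.015]
  ],
  "roll": [0,0,0,0,0,0,0,0],
  "claw": [0.02,0.02,0.02,0.02,0.02,0.02,0.02,0.02]
}}

```text
clock: 6.25
position: [593.0, 93.9, 216.4]
ee_rot: [0.969, -0.248, 0.001, -0.0]
contact_force: [-0.9, 0.1, -1.8]
gripper_width: 38.3
grasp_force: 61.1
```

```bash
python3 -c "
from h import *
print(read_state()['clock'])
need(592.6,97.6,207,-28.5)
p=shot('scene');need(592.6,97.6,207,-28.5)
save(p,'s2.png',(320,140,480,280),4)"
```

```text
6.25
slide [-0.0021 -0.0031  0.0094] roll -0.3 yaw now -28.8 pos [593.   93.9 216.4] j6 0.64 F [-0.9  0.1 -1.8]
slide [-0.0005 -0.0029  0.0075] roll -0.2 yaw now -28.7 pos [591.7  94.8 214.5] j6 0.64 F [-1.3 -0.1 -3.5]
```

View pics/s2.png

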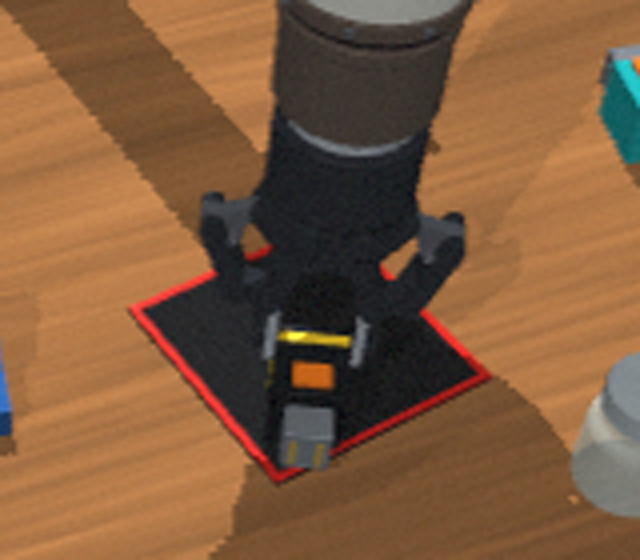

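The pack is held level over the mat; in the crop it sits at (310,390), with the tower towards the lower corner. Now I'll lower it onto the rubber and feel the contact.

Emit:
{"method": "carry_out", "body": {
  "slide": [
    [0,0,0.006],
    [0,0,0.009],
    [0,0,0.011],
    [0,0,0.012]
  ],
  "roll": [0,0,0,0],
  "claw": [0.02,0.02,0.02,0.02]
}}

```text
clock: 6.8
position: [591.6, 97.6, 204.9]
ee_rot: [0.969, -0.246, -0.0, 0.0]
contact_force: [-5.3, 2.2, 9.3]
gripper_width: 38.4
grasp_force: 62.2
```

Emit:
{"method": "carry_out", "body": {
  "slide": [
    [-0.003,0,0.001],
    [-0.007,0,0.001],
    [-0.01,0,0.001],
    [-0.014,0,0.001]
  ],
  "roll": [0,0,0,0],
  "claw": [0.02,0.02,0.02,0.02]
}}

```text
clock: 7.3
position: [581.3, 104.2, 205.0]
ee_rot: [0.969, -0.245, 0.003, -0.002]
contact_force: [3.7, -1.6, 6.1]
gripper_width: 38.1
grasp_force: 61.9
```

```bash
python3 -c "
from h import *
need(592.6,97.6,207,-28.5)
p=shot('wrist')
save(p,'w3.png',(160,80,480,400),1.8)"
```

```text
slide [ 0.0131  0.0005 -0.002 ] roll 0.1 yaw now -28.4 pos [581.3 104.2 205. ] j6 0.62 F [ 3.7 -1.6  6.1]
```

View pics/w3.png

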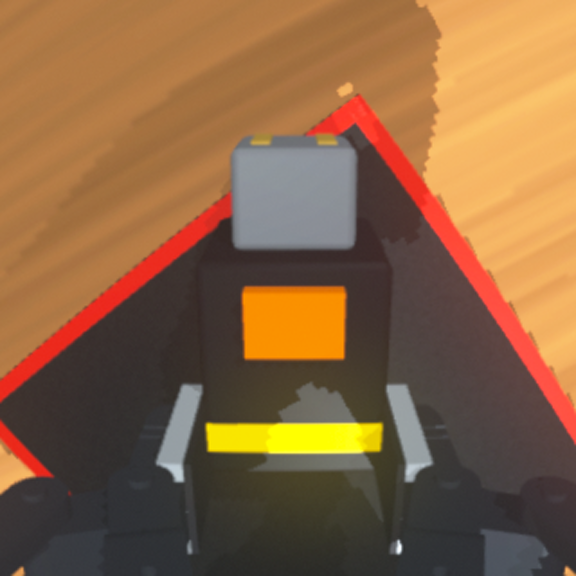

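The pack is still between the pads, tab at (293,323) in the crop. I'll measure its tilt from depth rather than by eye.

```bash
cat > tilt.py <<'E'
from h import *
np.set_printoptions(precision=1,suppress=True)
p=shot("wrist"); P=cloud(p,2).reshape(-1,3); T=T_tool(); Q=(P-T[:3,3])@T[:3,:3]; Q[:,2]=P[:,2]  # tool x, tool y, world z
k=(abs(Q[:,1])<8)&(Q[:,0]>-60)&(Q[:,0]<90); Q=Q[k]
for x in range(-40,90,5):
    m=(Q[:,0]>=x)&(Q[:,0]<x+5)
    if m.sum(): print(x+2.5,m.sum(),np.percentile(Q[m,2],[5,50,95]))
s=read_state(); print(s["clock"],s["position"],s["contact_force"],s["gripper_width"])
E
python3 tilt.py
```

```text
-37.5 54 [1.9 2.9 3.7]
-32.5 9 [2.9 3.1 3.4]
-7.5 2 [45.9 46.  46.1]
-2.5 92 [46.2 46.9 47.7]
2.5 102 [46.4 47.3 48.2]
7.5 131 [46.4 47.3 76.2]
12.5 1229 [ 47.  116.5 125.6]
17.5 125 [46.4 47.1 48.3]
22.5 97 [ 46.3  47.2 131.8]
27.5 147 [50.3 51.2 52.2]
32.5 148 [50.1 51.2 52.2]
37.5 198 [46.8 50.6 52. ]
42.5 209 [37.6 46.1 48. ]
47.5 140 [38.4 39.2 40.1]
52.5 131 [38.2 39.3 40.2]
57.5 145 [38.1 39.4 40.5]
62.5 151 [38.1 39.3 40.4]
67.5 180 [-1.   2.8 38.3]
72.5 85 [-1.3 -0.1  0.9]
77.5 85 [-1.3  0.   1.1]
82.5 102 [-0.8  0.1  1. ]
87.5 85 [-1.2  0.   1.5]
7.4 [581.1 104.4 204.9] [ 3.1 -0.6  6.2] 38.38293177786619
```

The pack slid level at about 6 N, so it needs more pressure. The friction coefficient looks like about 0.65.

Emit:
{"method": "carry_out", "body": {
  "slide": [
    [0.0,0,0.003],
    [0.0,0,0.006],
    [-0.005,0,0.007],
    [-0.01,0,0.008]
  ],
  "roll": [0,0,0,0],
  "claw": [0.02,0.02,0.02,0.02]
}}

```text
clock: 7.9
position: [576.9, 108.3, 204.7]
ee_rot: [0.97, -0.243, 0.011, -0.004]
contact_force: [7.7, -12.5, 35.2]
gripper_width: 38.3
grasp_force: 65.2
```

```bash
python3 tilt.py
```

```text
-37.5 55 [2.1 3.1 4.2]
-32.5 15 [2.3 3.3 3.8]
-2.5 89 [46.2 47.  47.7]
2.5 104 [46.3 47.3 48.1]
7.5 111 [46.4 47.4 48.3]
12.5 1232 [ 47.5 116.4 125.5]
17.5 131 [46.4 47.5 48.8]
22.5 106 [ 46.8  47.8 132.2]
27.5 131 [50.9 51.9 52.8]
32.5 139 [50.9 52.  52.8]
37.5 192 [47.9 51.9 52.8]
42.5 223 [38.8 47.4 49.1]
47.5 132 [39.5 40.5 41.6]
52.5 145 [39.8 40.6 41.5]
57.5 142 [39.7 40.8 41.7]
62.5 151 [39.8 40.9 42.1]
67.5 196 [-0.6 22.9 41.2]
72.5 102 [-1.2 -0.   0.9]
77.5 89 [-0.9  0.1  1.1]
82.5 87 [-1.1 -0.   1.1]
87.5 105 [-1.1  0.   1.1]
7.95 [576.8 108.7 204.7] [  5.9 -10.9  33.4] 38.38276882665312
```

It barely tips, because the large pad patch resists the twist. I'll regrip on just the upper base corner, where a small patch gives little torsion. First I'll check how low the fingertips are.

Run:
```python
from h import *
np.set_printoptions(precision=1,suppress=True)
p=shot("wrist"); P=cloud(p).reshape(-1,3); T=T_tool(); Q=(P-T[:3,3])@T[:3,:3]
for lo,hi in((20.5,24),(24,29),(-24,-20.5),(-29,-24)):
    k=(Q[:,1]>lo)&(Q[:,1]<hi)&(Q[:,0]>-20)&(Q[:,0]<20)&(Q[:,2]>100)&(Q[:,2]<190); q=Q[k]
    print(lo,len(q),"toolz max pct",np.percentile(q[:,2],[50,90,97,99,100]),"x range of deep",np.percentile(q[q[:,2]>150][:,0],[2,50,98]))
```

```text
20.5 1259 toolz max pct [132.6 154.2 162.1 165.6 168. ] x range of deep [11.3 11.8 12.6]
24 1213 toolz max pct [124.5 155.2 163.2 166.  168.5] x range of deep [ 7.3 11.6 12.5]
-24 1139 toolz max pct [129.2 156.7 163.7 166.7 168.8] x range of deep [11.1 11.7 12.3]
-29 1124 toolz max pct [124.5 155.6 162.9 165.3 168.3] x range of deep [ 7.1  8.1 12.2]
```

Emit:
{"method": "carry_out", "body": {
  "slide": [
    [0.006,0,-0.008],
    [0.006,0,-0.009],
    [0.006,0,-0.009],
    [-0.003,0,-0.016],
    [-0.003,0,-0.016]
  ],
  "roll": [0,0,0,0,0],
  "claw": [0.02,0.02,0.05,0.05,0.05]
}}

```text
clock: 8.62
position: [567.3, 110.2, 210.6]
ee_rot: [0.969, -0.246, -0.0, 0.0]
contact_force: [0.3, 0.2, 0.2]
gripper_width: 50.0
grasp_force: 0.0
```

```bash
python3 tilt.py
```

```text
-37.5 53 [2.2 2.9 4. ]
-32.5 53 [2.2 3.1 4.1]
-27.5 55 [2.4 3.  3.9]
-22.5 61 [2.2 3.  4.1]
-17.5 1 [4.4 4.4 4.4]
2.5 5 [45.3 46.  46.2]
7.5 114 [ 46.1  47.  111.4]
12.5 1213 [ 47.3 122.3 131.1]
17.5 126 [46.3 47.1 48.1]
22.5 136 [ 46.1  47.  137.2]
27.5 123 [46.  46.9 47.7]
32.5 93 [46.  47.1 48.1]
37.5 147 [49.8 50.9 52. ]
42.5 140 [50.1 50.9 51.9]
47.5 180 [46.5 50.7 51.8]
52.5 189 [38.  46.3 47.7]
57.5 129 [37.9 39.  40. ]
62.5 142 [38.1 39.  40.1]
67.5 133 [37.9 38.9 40. ]
72.5 140 [37.9 39.1 40.2]
77.5 129 [-0.3  3.7 38.7]
82.5 84 [-1.2  0.4  4.1]
87.5 85 [-1.   0.1  1.5]
8.675 [567.6 110.1 210.6] [ 0.1  0.3 -1. ] 49.813357514895195
```

Overlap is now about 6 × 5 mm at the upper base corner. Close, press and drag.

Emit:
{"method": "carry_out", "body": {
  "slide": [
    [-0.001,0,0],
    [-0.001,0,0],
    [-0.001,0,0.003],
    [-0.003,0,0.004],
    [-0.006,0,0.004],
    [-0.009,0,0.005],
    [-0.012,0,0.005]
  ],
  "roll": [0,0,0,0,0,0,0],
  "claw": [0.05,0.02,0.02,0.02,0.02,0.02,0.02]
}}

```text
clock: 9.55
position: [559.6, 114.4, 210.4]
ee_rot: [0.969, -0.245, 0.003, -0.0]
contact_force: [-0.2, -8.6, 19.6]
gripper_width: 37.2
grasp_force: 59.3
```

```bash
python3 tilt.py
```

```text
-37.5 55 [2.2 3.  4. ]
-32.5 59 [2.  2.9 4.1]
-27.5 51 [2.  3.  3.9]
-22.5 62 [2.1 3.1 3.8]
-17.5 14 [2.6 2.9 3.5]
2.5 1 [44.5 44.5 44.5]
7.5 84 [45.6 46.5 47.3]
12.5 1214 [ 47.8 122.1 131. ]
17.5 115 [47.5 48.6 49.5]
22.5 135 [ 48.4  49.3 136.9]
27.5 114 [49.  50.2 51.1]
32.5 86 [50.2 51.1 55.9]
37.5 146 [55.1 56.  57.3]
42.5 150 [56. 57. 58.]
47.5 183 [53.6 57.2 58.6]
52.5 207 [48.5 53.8 55.2]
57.5 154 [46.2 47.5 48.5]
62.5 146 [47.5 48.6 49.6]
67.5 157 [48.6 49.5 50.5]
72.5 169 [49.3 50.3 51.3]
77.5 167 [33.4 46.6 51. ]
82.5 90 [ 0.6  3.5 32.8]
87.5 84 [-0.8  2.6  4.3]
9.6 [559.3 114.5 210.3] [-1.2 -8.3 22.1] 36.80545998115391
```

It's rotating: tilt is about 10°. Continue along the arc.

Emit:
{"method": "carry_out", "body": {
  "slide": [
    [-0.003,0,0.0005],
    [-0.006,0,0.001],
    [-0.009,0,0.002],
    [-0.012,0,0.003],
    [-0.015,0,0.0045]
  ],
  "roll": [0,0,0,0,0],
  "claw": [0.02,0.02,0.02,0.02,0.02]
}}

```text
clock: 10.22
position: [545.8, 122.5, 204.5]
ee_rot: [0.969, -0.246, 0.003, -0.001]
contact_force: [-2.1, -1.5, 16.1]
gripper_width: 36.5
grasp_force: 58.3
```

```bash
python3 tilt.py
```

```text
-37.5 58 [2.3 2.9 3.8]
-32.5 54 [2.2 3.  3.9]
-27.5 61 [1.6 3.1 4.3]
-22.5 60 [2.1 3.  3.8]
-17.5 57 [2.2 3.  3.8]
-12.5 24 [2.  3.4 4.1]
7.5 34 [40.8 41.4 42.4]
12.5 1191 [ 45.6 116.4 125.1]
17.5 86 [45.8 47.2 48.6]
22.5 110 [ 48.9  50.6 131.7]
27.5 49 [51.7 52.7 54.1]
32.5 123 [59.8 61.5 62.7]
37.5 131 [62.8 64.4 65.7]
42.5 221 [63.4 65.6 67.3]
47.5 211 [63.4 65.  66.2]
52.5 216 [58.9 60.9 63.2]
57.5 185 [61.2 62.9 64.2]
62.5 194 [64.6 65.9 67.6]
67.5 226 [67.4 68.9 70.6]
72.5 281 [65.5 69.  71. ]
77.5 220 [57.5 61.5 65.4]
82.5 201 [48.4 53.5 57.5]
87.5 63 [2.2 3.  4. ]
10.275 [545.4 122.7 204.2] [-3.3 -0.8 15. ] 36.40692274175376
```

Tilt is about 31°. Continue to about 55°.

Emit:
{"method": "carry_out", "body": {
  "slide": [
    [-0.004,0,0.0015],
    [-0.007,0,0.004],
    [-0.009,0,0.006],
    [-0.012,0,0.009],
    [-0.014,0,0.0115]
  ],
  "roll": [0,0,0,0,0],
  "claw": [0.02,0.02,0.02,0.02,0.02]
}}

```text
clock: 10.9
position: [532.4, 129.9, 191.2]
ee_rot: [0.969, -0.246, 0.001, -0.001]
contact_force: [-4.1, 1.7, 8.5]
gripper_width: 35.3
grasp_force: 58.9
```

```bash
python3 tilt.py
```

```text
-37.5 56 [2.2 2.9 3.8]
-32.5 58 [2.2 3.  3.8]
-27.5 64 [2.2 3.  3.7]
-22.5 67 [2.3 3.  3.9]
-17.5 66 [2.  2.9 3.7]
-12.5 72 [1.7 2.8 3.9]
-7.5 8 [3.1 3.6 3.9]
7.5 3 [90.8 91.6 92. ]
12.5 1116 [ 92.6 103.7 111.8]
17.5 2 [116.6 116.9 117.3]
22.5 28 [ 58.6 115.3 118.8]
27.5 170 [63.1 64.8 66.4]
32.5 158 [64.4 66.8 67.8]
37.5 295 [63.8 65.5 67.3]
42.5 75 [64.3 67.6 71.2]
47.5 125 [72.7 76.4 79.9]
52.5 353 [80.1 81.5 82.6]
57.5 427 [77.3 79.4 81.2]
62.5 415 [74.6 76.4 78.4]
67.5 384 [71.2 73.4 75.3]
72.5 433 [ 2.4 69.7 72.1]
77.5 114 [2.1 3.  4.1]
82.5 111 [1.8 2.9 4.1]
87.5 114 [1.9 3.  3.9]
10.95 [532.2 129.9 190.8] [-3.2  3.   6. ] 35.375216957692665
```

Tilt is about 59°, past the balance point. The tower is close under the gripper body, so I'll go a little further and release, letting the pack rock onto its base. Then I'll rise.

Emit:
{"method": "carry_out", "body": {
  "slide": [
    [-0.001,0,0.0015],
    [-0.002,0,0.003],
    [-0.002,0,0.003],
    [-0.002,0,0.003],
    [-0.002,0,0.003],
    [-0.002,0,-0.02],
    [-0.002,0,-0.05],
    [-0.002,0,-0.08]
  ],
  "roll": [0,0,0,0,0,0,0,0],
  "claw": [0.02,0.02,0.06,0.06,0.06,0.06,0.06,0.06]
}}

```text
clock: 11.95
position: [530.3, 130.0, 270.3]
ee_rot: [0.969, -0.246, -0.0, 0.0]
contact_force: [-0.5, 0.5, -0.1]
gripper_width: 60.4
grasp_force: 0.0
```

Run:
```python
from h import *
np.set_printoptions(precision=1,suppress=True)
p=shot("wrist"); save(p,"w4.png"); P=cloud(p)
hsv=cv2.cvtColor(p["img"],cv2.COLOR_RGB2HSV)
Q=P.reshape(-1,3); k=(np.hypot(Q[:,0]-555,Q[:,1]-118)<75)&(Q[:,2]>68)&(Q[:,2]<85)
print(k.sum(),cv2.minAreaRect(Q[k,:2].astype(np.float32)),np.percentile(Q[k,2],[5,50,95]))
k=(np.hypot(Q[:,0]-555,Q[:,1]-118)<75)&(Q[:,2]>48)&(Q[:,2]<58); print(k.sum(),cv2.minAreaRect(Q[k,:2].astype(np.float32)))
for d in place_of(p,"pack_tab")[:2]: print(d, at_d(p,d["at"]))
need(555,118,330,-28.5)
```

```text
3180 ((552.6376342773438, 118.05064392089844), (25.954336166381836, 28.70391845703125), 61.077884674072266) [72.7 74.9 76.2]
2750 ((551.06884765625, 118.90629577636719), (40.10585403442383, 48.194236755371094), 60.84191131591797)
{'at': [318.7, 266.6], 'conf': 0.55} [542.  125.3  74.6]
slide [ 0.  -0.  -0.1] roll 0.0 yaw now -28.5 pos [531.4 130.6 273. ] j6 0.54 F [ 0.3 -0.2 -0.6]
```

View pics/w4.png

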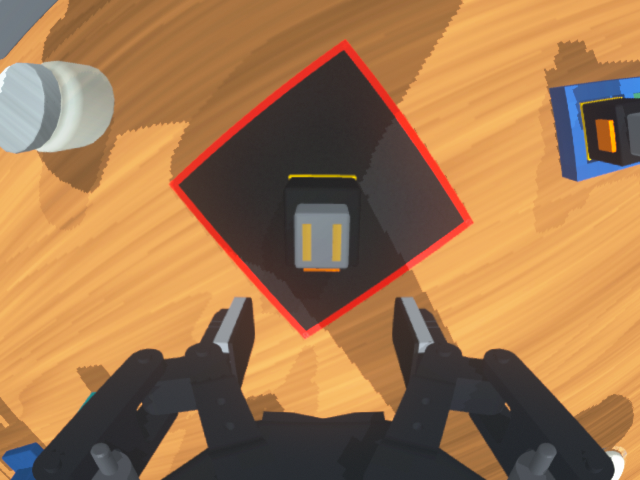

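The pack stands upright and released near the mat centre; the wrist picture shows the tower at (322,235) and the tab towards the viewer at (320,270). Now I'll take it afresh by the tower.

Emit:
{"method": "carry_out", "body": {
  "slide": [
    [0.012,0.0005,0],
    [0.0246,0.001,0],
    [0.0246,0.001,0.01],
    [0.0246,0.001,0.03],
    [0.0246,0.001,0.045],
    [0.0246,0.001,0.045]
  ],
  "roll": [0,0.5,0.5,0.5,0.5,0.5],
  "claw": [0.06,0.06,0.06,0.06,0.06,0.06]
}}

```text
clock: 12.8
position: [551.0, 117.3, 222.7]
ee_rot: [0.968, -0.251, -0.002, 0.001]
contact_force: [0.4, 0.9, 0.1]
gripper_width: 59.7
grasp_force: 0.0
```

```bash
python3 -c "
from h import *
p=shot('wrist');need(552.6,118.05,227,-29)
P=cloud(p).reshape(-1,3); T=T_tool(); Q=(P-T[:3,3])@T[:3,:3]
k=(abs(Q[:,1])<40)&(abs(Q[:,0])<40)&(P[:,2]>68)&(P[:,2]<80); print(k.sum(),cv2.minAreaRect(Q[k,:2].astype(np.float32)))"
```

```text
slide [ 0.0008 -0.001  -0.0032] roll 0.0 yaw now -29.0 pos [551.4 117.5 223.8] j6 0.57 F [ 0.8  1.  -0.7]
5981 ((1.1476984024047852, -0.03432464599609375), (28.777690887451172, 79.9525146484375), 0.16896390914916992)
```

Emit:
{"method": "carry_out", "body": {
  "slide": [
    [0.001,0,-0.004],
    [0.001,0,-0.004],
    [0.001,0,-0.004],
    [0.001,0,-0.004],
    [0.001,0,-0.004],
    [0.001,0,-0.012],
    [0.001,0,-0.03],
    [0.001,0,-0.05]
  ],
  "roll": [0,0,0,0,0,0,0,0],
  "claw": [0.06,0.01,0.01,0.01,0.01,0.01,0.01,0.01]
}}

```text
clock: 13.85
position: [551.8, 116.8, 274.2]
ee_rot: [0.968, -0.251, -0.001, 0.001]
contact_force: [-0.3, -0.8, -2.5]
gripper_width: 24.6
grasp_force: 59.1
```

Run:
```python
from h import *
np.set_printoptions(precision=1,suppress=True)
# pocket
P0=np.array([500.9,-151.6]); 
p=shot("wrist"); P=cloud(p); T=T_tool(); Q=((P.reshape(-1,3))-T[:3,3])@T[:3,:3]; W=P.reshape(-1,3)
k=(abs(Q[:,1])<45)&(abs(Q[:,0])<45)&(Q[:,2]>167)&(W[:,2]>80); print("heights of held pack region",np.percentile(W[k,2],[2,50,98]))
need(P0[0],P0[1],275,77.15-180)
need(P0[0],P0[1],275,77.15)
print(read_state()["joints"])
```

```text
heights of held pack region [ 81.2  97.5 109.6]
slide [0.1 0.3 0. ] roll 73.9 yaw now -29.0 pos [552.7 117.1 277.3] j6 0.57 F [ 0.4 -0.  -0.4]
slide [0.1 0.3 0. ] roll -106.1 yaw now -29.0 pos [552.7 117.1 277.3] j6 0.57 F [ 0.4 -0.  -0.4]
[ 0.5  0.4 -0.3  0.  -0.8  0.6]
```

The pack is held by the tower (24.6 mm opening, 59 N) and lifted. Next: lift clear of the tray packs, cross over to the pocket, and turn by +74°.

Emit:
{"method": "carry_out", "body": {
  "slide": [
    [0,0,-0.03],
    [0.01,0.03,-0.045],
    [0.022,0.068,-0.045],
    [0.036,0.11,-0.045],
    [0.05,0.152,-0.045],
    [0.063,0.194,-0.045],
    [0.075,0.23,-0.045],
    [0.085,0.26,-0.045]
  ],
  "roll": [4,14,24,34,44,54,64,73.9],
  "claw": [0.01,0.01,0.01,0.01,0.01,0.01,0.01,0.01]
}}

```text
clock: 14.9
position: [499.6, -152.9, 318.7]
ee_rot: [-0.62, 0.784, 0.001, -0.001]
contact_force: [1.0, 0.5, -1.9]
gripper_width: 24.5
grasp_force: 59.4
```

Emit:
{"method": "carry_out", "body": {
  "slide": [
    [0,0,0],
    [0,0,0],
    [0,0,0]
  ],
  "roll": [0,0,0],
  "claw": [0.01,0.01,0.01]
}}

```text
clock: 15.28
position: [500.7, -150.8, 319.5]
ee_rot: [-0.624, 0.782, 0.0, -0.0]
contact_force: [-1.1, -0.3, -2.4]
gripper_width: 24.8
grasp_force: 59.5
```

```bash
cat > d.py <<'E'
from h import *
np.set_printoptions(precision=1,suppress=True)
p=shot("wrist"); P=cloud(p); save(p,"w5.png"); W=P.reshape(-1,3); T=T_tool(); Q=(W-T[:3,3])@T[:3,:3]
cl={}
for nm,c in (("tA",(514,-93)),("tB",(487.4,-210)),("tC",(474,-268))):
    k=(np.hypot(W[:,0]-c[0],W[:,1]-c[1])<22)&(W[:,2]>70)&(W[:,2]<84)
    if k.sum()>50: print(nm,k.sum(),cv2.minAreaRect(W[k,:2].astype(np.float32)),np.median(W[k,2]))
hsv=cv2.cvtColor(p["img"],cv2.COLOR_RGB2HSV).reshape(-1,3)
g=(hsv[:,0]>50)&(hsv[:,0]<85)&(hsv[:,1]>60)&(np.hypot(W[:,0]-501,W[:,1]+151)<40)&(W[:,2]<12)
if g.sum()>50: print("pad",g.sum(),cv2.minAreaRect(W[g,:2].astype(np.float32)),np.median(W[g,2]))
# held pack: tower band & block top in tool frame
for lo,hi in((145,160),(168,176),(176,190)):
    k=(abs(Q[:,0])<35)&(abs(Q[:,1])<35)&(Q[:,2]>lo)&(Q[:,2]<hi)
    if k.sum()>30: print("held",lo,k.sum(),Q[k].min(0),Q[k].max(0))
need(500.9,-151.6,320,77.15-180)
E
python3 d.py
```

```text
tB 2183 ((487.3551025390625, -211.48809814453125), (28.01569366455078, 25.94983673095703), 78.33755493164062) 77.98144651087927
tC 2199 ((474.31903076171875, -269.5970153808594), (27.7584285736084, 25.79466438293457), 77.3008804321289) 77.9985138435587
pad 1867 ((499.3248596191406, -159.25132751464844), (29.622936248779297, 40.2877082824707), 77.09276580810547) 6.911832569549858
held 145 5521 [-15.2 -26.5 145. ] [ 14.   25.3 160. ]
held 168 692 [  6.5 -20.1 168. ] [ 20.9  20.4 176. ]
held 176 2716 [  7.2 -20.8 176. ] [ 22.1  19.5 190. ]
slide [ 0. -0. -0.] roll 0.0 yaw now -102.8 pos [ 500.8 -150.7  319.6] j6 -0.24 F [ 0.3  0.2 -2.1]
```

View pics/w5.png

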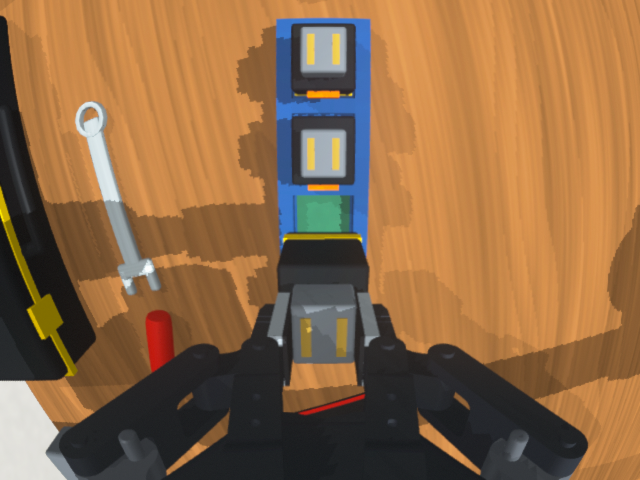

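The held pack's tab, hidden on the lower side, faces the same way as the tabs at (323,95) and (323,187). The pocket agrees with both views to 1–2 mm. I'll nudge 1.4 mm, lower to just above the tray, and look again.

Emit:
{"method": "carry_out", "body": {
  "slide": [
    [0.0014,0,0.02],
    [0.0014,0,0.04],
    [0.0014,0,0.055],
    [0.0014,0,0.06],
    [0.0014,0,0.06],
    [0.0014,0,0.06]
  ],
  "roll": [0,0,0,0,0,0],
  "claw": [0.01,0.01,0.01,0.01,0.01,0.01]
}}

```text
clock: 16.08
position: [500.7, -152.8, 260.4]
ee_rot: [-0.623, 0.782, -0.001, 0.001]
contact_force: [0.1, -1.2, -1.4]
gripper_width: 24.6
grasp_force: 59.3
```

```bash
cat > e.py <<'E'
from h import *
np.set_printoptions(precision=1,suppress=True)
p=shot("wrist"); P=cloud(p); W=P.reshape(-1,3); T=T_tool(); Q=(W-T[:3,3])@T[:3,:3]
a=np.radians(77.15); ex=np.array([np.sin(a),-np.cos(a)]); ey=np.array([np.cos(a),np.sin(a)])
U=np.stack([W[:,:2]@ex,W[:,:2]@ey],1)
print("TCP tray x,y",T[:2,3]@ex,T[:2,3]@ey)
k=(abs(Q[:,0])<9)&(abs(Q[:,1])<9)&(Q[:,2]>135)&(Q[:,2]<165); print("tower top toolz",np.median(Q[k,2]),"base z",T[2,3]-np.median(Q[k,2])-72)
# held block front face (tool +x) and sides, just below block top
zt=np.median(Q[k,2])
k=(abs(Q[:,0])<40)&(abs(Q[:,1])<30)&(Q[:,2]>zt+30)&(Q[:,2]<zt+66)
print("held block tray x rng",np.percentile(U[k,0],[1,99]),"tray y min (1,5pct)",np.percentile(U[k,1],[1,5,20]))
hsv=cv2.cvtColor(p["img"],cv2.COLOR_RGB2HSV).reshape(-1,3)
b=(hsv[:,0]>100)&(hsv[:,0]<125)&(hsv[:,1]>120)&(W[:,2]>16)&(W[:,2]<24)&(abs(U[:,0]-522)<50)
print("tray rim x",np.percentile(U[b,0],[0.5,99.5]),"y",np.percentile(U[b,1],[0.5,99.5]))
for c in(-97.8,-157.4):
    k=(abs(U[:,0]-522)<25)&(abs(U[:,1]-c)<25)&(W[:,2]>72)&(W[:,2]<84)
    if k.sum()>50: print("tower",k.sum(),(np.percentile(U[k],1,axis=0)+np.percentile(U[k],99,axis=0))/2,np.median(W[k,2]))
g=(hsv[:,0]>50)&(hsv[:,0]<85)&(hsv[:,1]>60)&(W[:,2]<12)&(abs(U[:,0]-522)<40)&(abs(U[:,1]+37)<40)
if g.sum()>20: print("pad",g.sum(),np.percentile(U[g],[1,99],axis=0))
print(read_state()["contact_force"],read_state()["clock"])
E
python3 e.py
```

```text
TCP tray x,y 522.0540488819942 -37.72781587262392
tower top toolz 154.23790688879572 base z 34.189011196309224
held block tray x rng [504.2 542.7] tray y min (1,5pct) [-77.5 -76.7 -71.9]
tray rim x [489.4 555.5] y [-189.1  -10.8]
tower 4085 [522.5 -97.9] 77.94408592711866
tower 3940 [ 522.5 -156.4] 77.98352313046861
pad 855 [[502.5 -58.4]
 [541.9 -49.6]]
[ 0.2  1.2 -1.4] 16.125
```

```bash
cat >> e.py <<'E'
print("---")
for lo,hi in((19,26),(26,40),(40,60)):
    k=(Q[:,0]>5)&(Q[:,0]<32)&(abs(Q[:,1])<24)&(Q[:,2]>zt+lo)&(Q[:,2]<zt+hi)
    if k.sum()>20: print("block",lo,k.sum(),"x",np.percentile(U[k,0],[.5,2,98,99.5]),"y",np.percentile(U[k,1],[.5,2,50,98]))
E
python3 e.py
```

```text
TCP tray x,y 521.9930300062207 -37.7369421291322
tower top toolz 154.2647514498001 base z 34.14686087459273
held block tray x rng [504.1 542.7] tray y min (1,5pct) [-77.6 -76.8 -72. ]
tray rim x [489.4 555.5] y [-189.2  -11.2]
tower 4074 [522.5 -98. ] 77.95770596253797
tower 3941 [ 522.5 -156.4] 78.00684544498199
pad 850 [[502.5 -58.3]
 [541.9 -49.7]]
[ 0.3  0.3 -2.1] 16.175
---
block 19 2415 x [503.4 504.  542.2 542.7] y [-59.3 -59.1 -54.3 -46.4]
block 26 950 x [503.9 504.6 541.9 542.5] y [-59.5 -59.3 -58.8 -58.2]
block 40 1053 x [503.9 504.6 542.4 543.2] y [-59.6 -59.4 -58.8 -58.2]
```

Relative to the pocket, the held block is +0.9 mm in tray x and −0.5 mm in tray y. I'll correct both and lower towards the floor.

Emit:
{"method": "carry_out", "body": {
  "slide": [
    [-0.0005,0.0009,0.004],
    [-0.0005,0.0009,0.01],
    [-0.0005,0.0009,0.015],
    [-0.0005,0.0009,0.02],
    [-0.0005,0.0009,0.024],
    [-0.0005,0.0009,0.026],
    [-0.0005,0.0009,0.026]
  ],
  "roll": [0,0,0,0,0,0,0],
  "claw": [0.01,0.01,0.01,0.01,0.01,0.01,0.01]
}}

```text
clock: 17.05
position: [499.5, -152.2, 233.6]
ee_rot: [-0.623, 0.782, 0.0, -0.0]
contact_force: [-0.8, -0.2, -2.0]
gripper_width: 24.7
grasp_force: 59.4
```

```bash
python3 e.py
```

```text
TCP tray x,y 520.9294010328481 -37.24195477285691
tower top toolz 154.43136654887508 base z 7.314729061046137
held block tray x rng [491.2 550.6] tray y min (1,5pct) [-76.  -71.1 -62.4]
tray rim x [489.3 555.5] y [-179.8   46.2]
tower 5905 [522.4 -98.1] 77.9676514923096
tower 3732 [ 522.5 -151.7] 77.92925596520764
[ 0.4 -0.2 -2.6] 17.1
---
block 19 2412 x [501.9 502.5 540.6 541.3] y [-59.  -58.7 -53.9 -46.1]
block 26 954 x [502.4 503.2 540.3 541.1] y [-59.1 -58.9 -58.4 -57.8]
block 40 1593 x [497.  497.3 542.9 544.6] y [-66.9 -65.9 -58.6 -49.4]
```

It went in without touching the walls, with the base 1.3 mm above the floor. I'll set it down, open, and rise.

Emit:
{"method": "carry_out", "body": {
  "slide": [
    [0,0,0.001],
    [0,0,0.0018],
    [0,0,0.0018],
    [0,0,0.0018],
    [0,0,0.0018],
    [0,0,-0.02],
    [0,0,-0.06],
    [0,0,-0.1]
  ],
  "roll": [0,0,0,0,0,0,0,0],
  "claw": [0.01,0.01,0.05,0.05,0.05,0.05,0.05,0.05]
}}

```text
clock: 18.1
position: [499.4, -152.2, 334.7]
ee_rot: [-0.623, 0.782, 0.0, -0.0]
contact_force: [0.7, -0.4, -0.3]
gripper_width: 50.2
grasp_force: 0.0
```

Run:
```python
from h import *
np.set_printoptions(precision=1,suppress=True)
a=np.radians(77.15); ex=np.array([np.sin(a),-np.cos(a)]); ey=np.array([np.cos(a),np.sin(a)])
for n in("wrist","top"):
    p=shot(n); W=cloud(p).reshape(-1,3); U=np.stack([W[:,:2]@ex,W[:,:2]@ey],1)
    for c in(23,-37,-97,-157):
        k=(abs(U[:,0]-522)<25)&(abs(U[:,1]-c)<25)&(W[:,2]>70)&(W[:,2]<84)
        if k.sum()>50:
            A=np.c_[W[k,:2],np.ones(k.sum())]; f=np.linalg.lstsq(A,W[k,2],rcond=None)[0]
            print(n,c,k.sum(),(np.percentile(U[k],1,axis=0)+np.percentile(U[k],99,axis=0))/2,np.median(W[k,2]),"tilt",np.round(np.hypot(f[0],f[1]),3))
    if n=="wrist": save(p,"w6.png")
s=read_state();print(s["clock"],s["position"],s["grasp_force"],s["gripper_width"])
```

```text
wrist 23 1346 [522.2  21.2] 77.75020776066899 tilt 0.088
wrist -37 1701 [522.8 -37.1] 77.88263017343957 tilt 0.054
wrist -97 1888 [522.2 -97.8] 77.98103651894493 tilt 0.003
wrist -157 1900 [ 522.4 -157.3] 78.02556037851748 tilt 0.018
top 23 57 [513.9  23.3] 77.6145813693945 tilt 0.247
top -97 172 [521.6 -96.4] 77.50663494185392 tilt 0.005
top -157 189 [ 522.1 -156.1] 77.6926170685299 tilt 0.057
18.2 [ 500.8 -152.3  338.5] 0.0 49.70336743891349
```

View pics/w6.png

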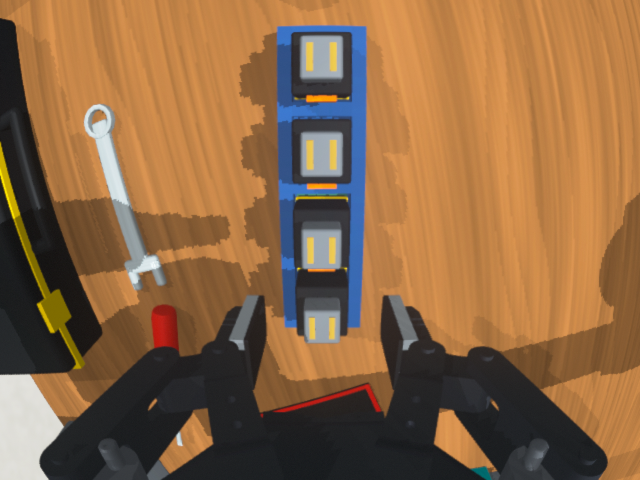

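The picture shows all four packs upright in the tray. Ours is at (322,245) with its tab on the same side as the others, its tower top at 77.9 mm like its neighbours, and the gripper clear. Handing in.

```bash
python3 -c "
from bench import *
print(job_done())"
```

```text
the job is handed in; nothing more can be done
None
```

I stood the pack upright on the mat and let go of it there, then took it afresh and set it in the empty tray pocket with its tab facing the same way as the others. The job is handed in at about 18 s of robot time; no verdict was shown.

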